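Back off a left-hand tie rod end in the bench vise

TASK

The steering tie rod end on the rod clamped in the bench vise has a left-hand thread and has been run up tight against its lock nut. Slacken it: looking at it from its ball end, turn it clockwise (it gives that way and binds the other) until it stands about half a turn back from tight, then let go of it. Leave the other things lying on the bench where they are.

Things in the scene. Friction and masses are not known exactly. Their poses are not given: they have to be found in the camera images.
- rod_end (a joint): turning angle (rad) of the tie rod end on its rod. 0 = tight against the lock nut, a hard stop; starts at 0 to 0.06. Grows as the end is turned clockwise seen from its ball end (looking down the rod towards the vise), loosening its left-hand thread; 3.14 is half a turn. Drags with a steady 0.3 N m and stays where it is left; it does not shift along the rod. The rod is held fast.
- rod_end_grip (a point): centre of the ball housing of the dark steel tie rod end. z: thread axis, out of the free (ball) end, leaning 29 deg from vertical towards the vise's -x. x: along the ball stud (its first direction varies). Housing: 20 mm up and down z, 40 mm wide between flats facing +y and -y (34 mm along x, 28 along z), to be gripped by these from its free end, where nothing stands. Turns with the end.
- stud_tip (a point): tip of the ball stud, 80 mm from rod_end_grip along its x: beside the housing a rubber boot 39 mm thick, then a 12 to 16 mm steel stud with a 19 mm hexagon nut. It sweeps a circle of 80 mm radius about the thread axis as the end turns.
- lock_nut (a point): upper face of the 24 mm hexagon lock nut on the rod, on the thread axis, 85 mm below rod_end_grip (along its -z), where the 25 mm thick shank of the rod end begins. The vise's jaw tops are some 20 mm lower. Does not move.
- vise: grey cast bench vise bolted to the bench, jaws 100 mm wide, their tops 150 mm above the bench. Origin on the bench below the clamped point of the rod (120 mm up, midway between the jaws). It clamps along its y; spindle and T-handle reach 200 mm to -y, body and anvil 140 mm to +y; the rod leans towards its -x, roughly towards the robot. Does not move.
- spanner: loose steel combination spanner, 240 mm long, 40 mm wide, lying flat along its x; origin at its middle, on the bench. A bystander.
- new_rod_end: loose spare tie rod end of the same shape as the one in the vise, lying on the bench on its side, up to 40 mm high; origin on the bench under the middle of its shank's open face; shank and housing run 105 mm along its -y, its stud points along its x. A bystander.
- oil_can: loose aerosol can, 62 mm across, 190 mm high, beside the vise; origin at the centre of its foot. A bystander.
- grease_tin: loose round tin, 90 mm across, 70 mm high, beside the vise; origin at the centre of its foot. A bystander.
- hammer: loose hammer lying on the bench along its x, 280 mm long, head at +x; origin at its middle, on the bench. A bystander.
- tape_roll: loose roll of masking tape lying flat, 100 mm across, 36 mm high; origin at the centre of its underside. A bystander.
- screwdriver: loose screwdriver lying along its x, 220 mm long, handle to -x; origin at its middle, on the bench. A bystander.

How it is judged:
By the outcome, as a careful person would: the job done as asked, in the order asked, and still so for the second after the job is handed in, with the robot touching nothing.
It also fails if it takes over 48 s, if anything falls off the work surface, if the arm or the gripper's body presses on something with over 40 N, if the wrist force passes 120 N, or if a joint passes its speed limit or range.

ROBOT

A 6-joint arm with a two-finger parallel gripper is mounted at the origin on the work surface. World frame = base frame: x ahead of the robot, y to its left, z up, the work surface at z = 0. Lengths are in m, angles in rad, forces in N, time in s.
With the tool pointing down it reaches from about 0.425 to 0.925 m from the base axis. Payload 12.5 kg.
Tool frame: the origin (TCP) lies between the finger pads; the fingertips stand 25 mm ahead of it and the grasp point (between the pads) lies 6 mm ahead of it (env.tip_extent is the distance from the TCP to the fingertips, in m); z points along the fingers, y is the direction in which the jaws open and shut (so a half turn about z gives the same grasp; the last joint's range is limited). The gripper opens to 85 mm and grips with 20 to 120 N. Pads are 22 mm wide; open, the fingers measure 114 mm over their backs; the gripper's body (76 mm by 85 mm) begins 54 mm behind the grasp point. The pads swing forward as they close: fully open they stand 13 mm farther back than shut.
Start: joints at [-1.453, 0.491, 1.559, -0, 1.092, -0.106], TCP at [0.139, -0.609, 0.256] pointing down, gripper open.
Joint ranges: [-3.1, 3.1], [-0.84, 2.19], [0.05, 2.79], [-1.13, 4.28], [0.06, 2.93], [-2.69, 2.69]. Speed limits (rad/s): [2.22, 2.22, 2.79, 3.14, 3.14, 3.14].

INTERFACE

Orientations are given as a 3x3 rotation matrix whose columns are the frame's x, y, z axes.
In Python, from workcell import monitor, imaging, job, env gives the robot as it stands.
- The arm moves only by the shell command python3 -m crank 'ROWS' [OPENING] [FORCE]. ROWS is JSON, a list of rows, each a list of 6 numbers: the shift along the tool's x, y, z in units of 20 mm (1.0 is 20 mm), then the turn, a rotation vector about the tool's x, y, z in units of 5 degrees (1.0 is 5 degrees). A call has 1 to 8 rows; each row shifts and turns the commanded pose from where the row before left it, along the tool's axes as they then stand; what a row does not reach is not made up. A row lasts 1/12 s, in which the tool goes at most 41.7 mm and 7.16 degrees, less where a joint would pass 70% of its speed; a pose out of reach is approached as far as the arm can. A call with a number of a shift or a turn outside -1 to 1 is refused whole. A call with a gripper value outside its range is refused whole. OPENING is the opening, from -1 (shut) to 1 (fully open), set as the call begins (- or left out, the last holds). The fingers move at their own pace and stop on an object; FORCE is the grip in N (left out, the last holds). Time passes only in rows, so rows that do not move let the fingers close. It gives the time, the measured TCP pose, the force and the opening at its end, in the units of the state.
- monitor.sense(): the state, without advancing time (a new reading comes with each control period).
- imaging.grab_frame(name): name is "scene" or "top"; returns the picture (420x560x3 uint8, red, green, blue); there is no depth.
- imaging.camera_info(name): a dict with "mtx" (3x3 intrinsics, pixels), "dist_coeffs" ([k1, k2, p1, p2, k3] as OpenCV has them; the pictures are not rectified), "world_to_cam" (4x4, takes a point from world to camera coordinates). Camera axes: x right, y down, z forward; pixel columns grow to the right and rows downward; lengths in m; the calibration is good to about 2 mm. A picture is of the moment at which its call begins. camera_info takes no time and is no camera call.
- job.close_job(): hands the job in, once; it reports no verdict.
The state is a dict: "clock": time; "joint_positions": joint angles; "dq": joint speeds; "joint_efforts": joint torques, N m; "ee_pos": TCP position; "tcp_rot": TCP orientation; "contact_force": force on the tool from outside, world axes, zero at the start; "wrist_torque": the same for the moment, N m; "opening": finger opening in m.
Only numpy, scipy, OpenCV 4.12 (cv2) and the standard library are available. Lean on these libraries where they do the work, as an engineer would, in place of code of your own. Each camera call takes 0.05 s, during which the arm holds its last target.

## Working session

There is one attempt and no reset: what is moved stays moved. The work goes in short steps, Python scripts to look and compute and a shell command to move; the robot and the scene stay as the last step left them, time stands still between calls to the robot, and variables do not carry over. Pictures are saved under pics/ and viewed, and the job is handed in when it is done.

```bash
mkdir -p pics; ls
python3 - <<'E'
from workcell import monitor, imaging, job, env
import cv2
s=monitor.sense()
for k,v in s.items(): print(k,v)
for n in ("scene","top"):
    cv2.imwrite(f"pics/{n}0.png",imaging.grab_frame(n)[:,:,::-1])
    c=imaging.camera_info(n);print(n,c)
print(env.tip_extent)
E
```

```text
pics
clock 0.0
joint_positions [-1.45259366e+00  4.91564411e-01  1.55949453e+00 -5.23896099e-06
  1.09170827e+00 -1.05633280e-01]
dq [-0.00091966  0.0012931  -0.00090243 -0.00061526 -0.00066881 -0.00018235]
joint_efforts [ 4.22050958e-03 -6.18446231e+01 -2.61591464e+01  3.56820851e-05
  4.06937688e-03 -3.11818189e-05]
ee_pos [ 0.13870692 -0.60918829  0.25570919]
tcp_rot [[ 9.75052627e-01  2.21973771e-01 -1.43129513e-04]
 [ 2.21973785e-01 -9.75051937e-01  1.16581395e-03]
 [ 1.19221410e-04 -1.16850096e-03 -9.99999310e-01]]
contact_force [-0.24175766 -0.14436911 -0.13022661]
wrist_torque [ 0.01667633  0.01459766 -0.01276722]
opening 0.0855392617772617
scene {'mtx': array([[463.36090356,   0.        , 288.94088785],
       [  0.        , 463.36090356, 215.74578857],
       [  0.        ,   0.        ,   1.        ]]), 'dist_coeffs': array([0.04647894, 0.        , 0.        , 0.        , 0.        ]), 'world_to_cam': array([[-0.86163389,  0.50751054, -0.00448148,  0.42981885],
       [ 0.35660544,  0.59910218, -0.71687456, -0.07303464],
       [-0.36113653, -0.61928154, -0.69718777,  1.7569313 ],
       [ 0.        ,  0.        ,  0.        ,  1.        ]])}
top {'mtx': array([[420.71918794,   0.        , 276.2396219 ],
       [  0.        , 420.71918794, 207.36361942],
       [  0.        ,   0.        ,   1.        ]]), 'dist_coeffs': array([-0.04518088,  0.        ,  0.        ,  0.        ,  0.        ]), 'world_to_cam': array([[-0.00624946, -0.99987453,  0.01455539,  0.04647402],
       [-0.99593038,  0.00491478, -0.08999179,  0.53000955],
       [ 0.08990897, -0.01505856, -0.99583614,  1.22414214],
       [ 0.        ,  0.        ,  0.        ,  1.        ]])}
0.025
```

View pics/scene0.png

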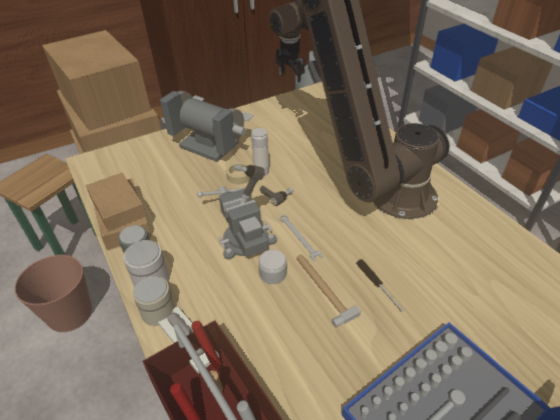

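View pics/top0.png

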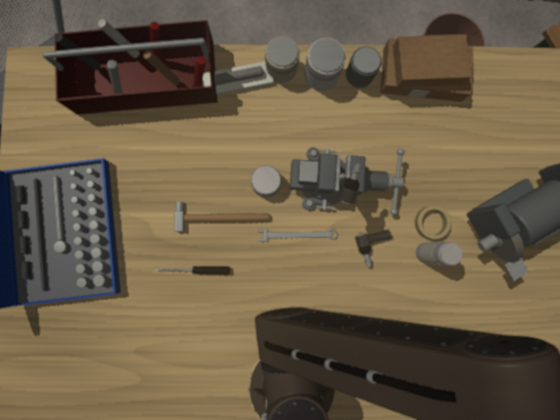

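The vise is at about (335,180) in the top view and (245,215) in the scene view. The spare end lies at (372,240) top. I'll zoom in on the clamped end.

Run:
```python
import cv2,numpy as np
a=cv2.imread("pics/scene0.png")[120:270,180:330]; b=cv2.imread("pics/top0.png")[130:280,280:480]
f=lambda i:np.clip(255*(i/255.)**0.55,0,255).astype(np.uint8)
cv2.imwrite("pics/s0z.png",cv2.resize(f(a),(600,600),interpolation=cv2.INTER_CUBIC))
cv2.imwrite("pics/t0z.png",cv2.resize(f(b),(800,600),interpolation=cv2.INTER_CUBIC))
```

```text
(no output)
```

View pics/s0z.png

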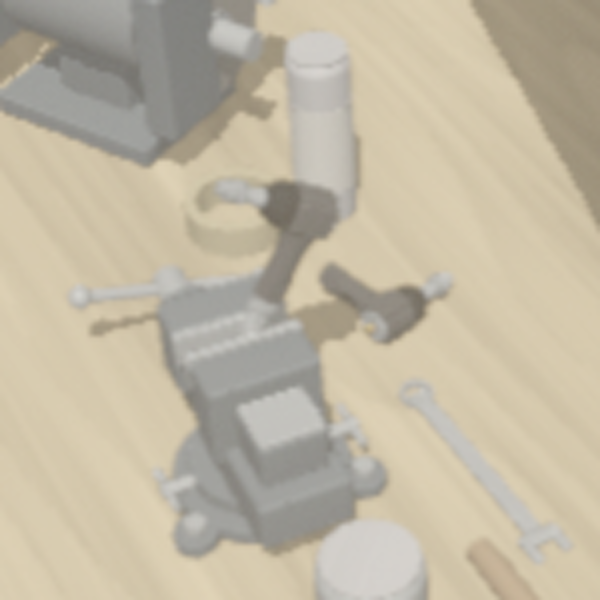

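View pics/t0z.png

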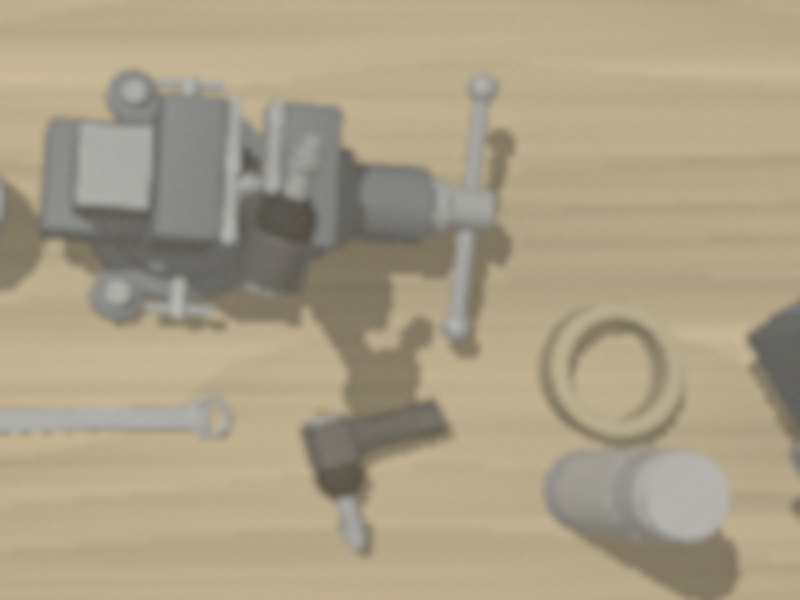

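The clamped end's stud points away from the robot (+x) and upward. I'll zoom in further to pick pixels.

Run:
```python
import cv2,numpy as np
f=lambda i:np.clip(255*(i/255.)**0.55,0,255).astype(np.uint8)
for n,(u,v,w,h) in {"scene":(225,155,50,50),"top":(325,150,60,60)}.items():
    a=cv2.resize(f(cv2.imread(f"pics/{n}0.png")[v:v+h,u:u+w]),(600,600),interpolation=cv2.INTER_NEAREST)
    for k in range(0,w,10):
        p=int(k*600/w);cv2.line(a,(p,0),(p,600),(0,0,255),1);cv2.line(a,(0,p),(600,p),(0,0,255),1)
        cv2.putText(a,str(u+k),(p+2,10),0,.4,(255,0,0));cv2.putText(a,str(v+k),(0,p+22),0,.4,(255,0,0))
    cv2.imwrite(f"pics/{n}1z.png",a)
```

```text
(no output)
```

View pics/scene1z.png

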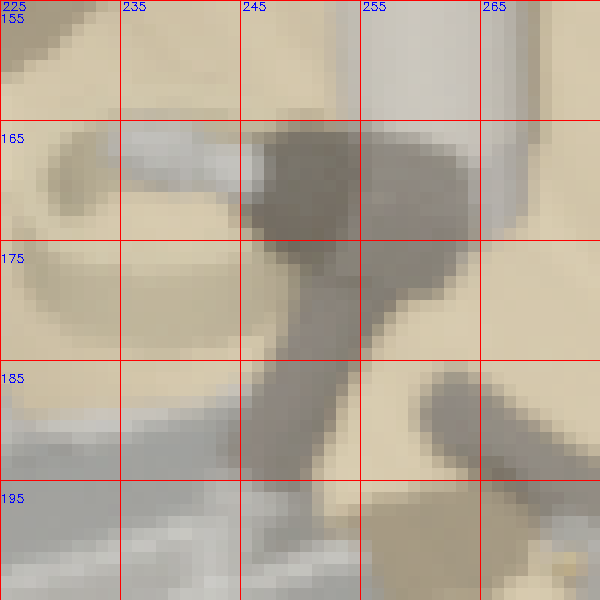

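View pics/top1z.png

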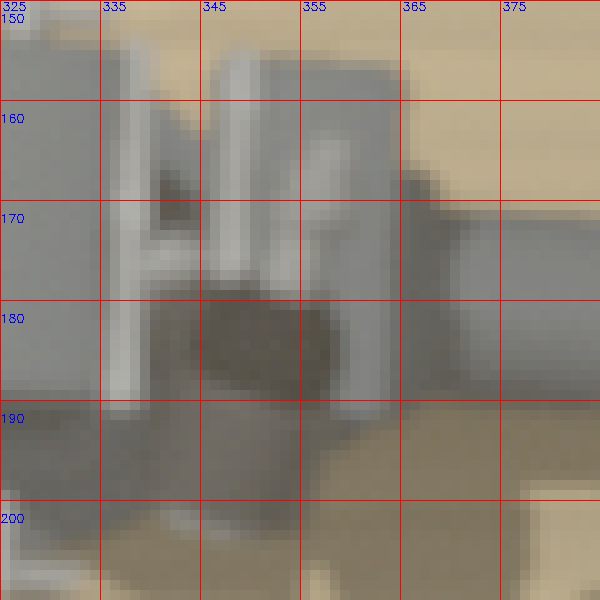

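```bash
cat > h.py <<'E'
from workcell import monitor, imaging, job, env
import cv2,numpy as np
from scipy.spatial.transform import Rotation as R
C={n:imaging.camera_info(n) for n in("scene","top")}
def ray(n,p):
    c=C[n];q=cv2.undistortPoints(np.array([[p]],float),c["mtx"],c["dist_coeffs"])[0,0]
    T=c["world_to_cam"];Rm=T[:3,:3];o=-Rm.T@T[:3,3];d=Rm.T@np.array([q[0],q[1],1]);return o,d/np.linalg.norm(d)
def plane(n,p,z):
    o,d=ray(n,p);return o+d*(z-o[2])/d[2]
def tri(ps,pt):
    o1,d1=ray("scene",ps);o2,d2=ray("top",pt)
    A=np.c_[d1,-d2];t=np.linalg.lstsq(A,o2-o1,rcond=None)[0];a=o1+d1*t[0];b=o2+d2*t[1]
    return (a+b)/2,np.linalg.norm(a-b)*1e3
def proj(n,P):
    c=C[n];T=c["world_to_cam"];return cv2.projectPoints(np.atleast_2d(np.asarray(P,float)),cv2.Rodrigues(T[:3,:3])[0],T[:3,3],c["mtx"],c["dist_coeffs"])[0][:,0]
E
python3 - <<'E'
from h import *
np.set_printoptions(precision=4,suppress=True)
t,e=tri((234,166.5),(357.5,163.5));print("tip",t,e)
g,e2=tri((258.5,172),(348.5,193));print("grip",g,e2)
d=t-g;print(np.linalg.norm(d),d/np.linalg.norm(d))
# jaw
a=plane("top",(338.5,154),.15);b=plane("top",(337,190.5),.15);print(a,b,np.degrees(np.arctan2((a-b)[1],(a-b)[0])),np.linalg.norm(a-b))
c=plane("top",(349,155),.15);print(c)
for p in((197,203),(242,211)):pass
# handle of t
E
```

```text
tip [ 0.6086 -0.1446  0.2911] 1.3067589530533097
grip [ 0.5398 -0.1261  0.255 ] 9.04080067771435
0.0798302885761067 [ 0.8616 -0.2316  0.4516]
[ 0.663  -0.1239  0.15  ] [ 0.5635 -0.1178  0.15  ] -3.5097050708915187 0.09970280790791498
[ 0.6602 -0.1524  0.15  ]
```

Run:
```python
from h import *
np.set_printoptions(precision=4,suppress=True)
yaw=np.radians(-3.5);s,c=np.sin(np.radians(29)),np.cos(np.radians(29))
L=[plane("top",p,.15) for p in((340,160),(339.2,185))];Rr=[plane("top",p,.15) for p in((346.4,160),(346.2,175))]
print(L,Rr)
ex=np.array([np.cos(yaw),np.sin(yaw),0]);ey=np.array([-np.sin(yaw),np.cos(yaw),0])
print("y' inner",[p@ey for p in L],[p@ey for p in Rr])
ym=(np.mean([p@ey for p in L])+np.mean([p@ey for p in Rr]))/2
z=-s*ex+np.array([0,0,c])
x0=.613 
for xo in(.605,.613):
  o=ex*((xo)+0)+ey*ym; o=ex*((np.array([xo,-.13,0]))@ex)+ey*ym+[0,0,.12]
  for n in(.137,.142,.147):
    g=o+z*n
    t=np.array([.6086,-.1446,.2911]);d=t-g
    print(xo,n,g,np.linalg.norm(d),d@z,proj("scene",[g,g-z*.085]).round(1).tolist(),proj("top",[g,g-z*.085]).round(1).tolist())
```

```text
[array([ 0.6465, -0.1277,  0.15  ]), array([ 0.5783, -0.1241,  0.15  ])] [array([ 0.6464, -0.145 ,  0.15  ]), array([ 0.6054, -0.1436,  0.15  ])]
y' inner [np.float64(-0.0879545567227912), np.float64(-0.08852768283588908)] [np.float64(-0.10530175600644487), np.float64(-0.10633398303648237)]
0.605 0.137 [ 0.5384 -0.1301  0.2398] 0.08808861236875806 0.010473257600951462 [[257.1, 174.6], [246.8, 196.0]] [[347.9, 195.8], [343.4, 183.7]]
0.605 0.142 [ 0.536  -0.13    0.2442] 0.08763487349819016 0.005473257600951528 [[257.8, 173.3], [247.4, 194.8]] [[348.2, 196.6], [343.6, 184.3]]
0.605 0.147 [ 0.5336 -0.1298  0.2486] 0.08746507003961226 0.0004732576009515212 [[258.4, 172.0], [248.0, 193.6]] [[348.5, 197.4], [343.9, 185.0]]
0.613 0.137 [ 0.5464 -0.1306  0.2398] 0.08179868522524575 0.014344500421571933 [[254.8, 175.4], [244.6, 196.8]] [[348.1, 192.6], [343.5, 180.7]]
0.613 0.142 [ 0.544  -0.1305  0.2442] 0.08107144935403035 0.009344500421572007 [[255.5, 174.1], [245.1, 195.5]] [[348.3, 193.4], [343.7, 181.4]]
0.613 0.147 [ 0.5416 -0.1303  0.2486] 0.08064821694338561 0.004344500421572 [[256.1, 172.8], [245.7, 194.3]] [[348.6, 194.1], [344.0, 182.0]]
```

```bash
cat >> h.py <<'E'
np.set_printoptions(precision=4,suppress=True)
G=np.array([.540,-.130,.249]);yaw=np.radians(-3.5);s_,c_=np.sin(np.radians(29)),np.cos(np.radians(29))
Z=np.array([-s_*np.cos(yaw),-s_*np.sin(yaw),c_])
TIP=np.array([.6086,-.1446,.2911])
def frame(d):
    d=d-Z*(d@Z);d/=np.linalg.norm(d);return np.c_[-d,np.cross(Z,d),-Z]
RT=frame(TIP-G)
def delta(P,Rt):
    s=monitor.sense();Rc=s["tcp_rot"]
    print("t",s["clock"],"q",s["joint_positions"],"p",s["ee_pos"],"open",s["opening"],"F",s["contact_force"],"M",s["wrist_torque"])
    print("shift units (tool):",Rc.T@(P-s["ee_pos"])/.02,"turn units:",np.degrees(R.from_matrix(Rc.T@Rt).as_rotvec())/5)
E
python3 - <<'E'
from h import *
print(RT);delta(G+Z*.11,RT)
E
python3 -m crank '[[0,0,-1,0,0,-1],[0,0,-1,0,0,-1],[0,0,-1,0,0,-1],[0,0,-1,0,0,-1],[0,0,-1,0,0,-1],[0,0,-1,0,0,-1],[0,0,-1,0,0,-1],[0,0,-1,0,0,-1]]' 1
python3 -m crank '[[0,0,0,0,0,-1],[0,0,0,0,0,-1],[0,0,0,0,0,-1],[0,0,0,0,0,-1],[0,0,0,0,0,-1],[0,0,0,0,0,-1],[0,0,0,0,0,-1],[0,0,0,0,0,-1]]'
python3 - <<'E'
from h import *
delta(G+Z*.11,RT)
E
```

```text
[[-0.8582  0.1715  0.4839]
 [ 0.1798  0.9833 -0.0296]
 [-0.4809  0.0616 -0.8746]]
t 0.1 q [-1.4526  0.4915  1.5594  0.      1.0917 -0.1056] p [ 0.1387 -0.6092  0.2558] open 0.0850326166282522 F [-0.0094  0.371  -0.0381] M [-0.0333 -0.0169  0.0032]
shift units (tool): [ 22.3237 -19.6646  -4.4493] turn units: [ -8.0054  -0.6473 -30.3879]
clock: 0.77
ee_pos: [0.1387, -0.6092, 0.417]
tcp_rot: [[0.601, 0.799, -0.0], [0.799, -0.601, 0.001], [0.0, -0.0, -1.0]]
contact_force: [-0.3, -0.3, -0.2]
opening: 0.0855
clock: 1.43
ee_pos: [0.1387, -0.6093, 0.4159]
tcp_rot: [[-0.054, 0.999, -0.0], [0.999, 0.054, 0.001], [0.001, -0.0, -1.0]]
contact_force: [-0.7, 0.8, -0.7]
opening: 0.0856
t 1.4333 q [-1.4526  0.3832  1.3147  0.      1.4445 -1.5062] p [ 0.1387 -0.6093  0.4159] open 0.08556677843833697 F [-0.7346  0.8325 -0.7498] M [ 0.0103  0.0049 -0.004 ]
shift units (tool): [23.1606 18.6706  3.5516] turn units: [ -4.4364  -4.3923 -14.8815]
```

```bash
python3 -m crank '[[1,0.8,0,0,0,0],[1,0.8,0,0,0,0],[1,0.8,0,0,0,0],[1,0.8,0,0,0,0],[1,0.8,0,0,0,0],[1,0.8,0,0,0,0],[1,0.8,0,0,0,0],[1,0.8,0,0,0,0]]'
python3 -m crank '[[1,0.8,0,0,0,0],[1,0.8,0,0,0,0],[1,0.8,0,0,0,0],[1,0.8,0,0,0,0],[1,0.8,0,0,0,0],[1,0.8,0,0,0,0],[1,0.8,0,0,0,0],[1,0.8,0,0,0,0]]'
python3 -m crank '[[1,0.8,0,0,0,0],[1,0.8,0,0,0,0],[1,0.8,0,0,0,0],[1,0.8,0,0,0,0],[1,0.8,0,0,0,0],[1,0.8,0,0,0,0],[0.8,0,0,0,0,0],[0,0,0,0,0,0]]'
python3 -m crank '[[0,0,0,0,0,-1],[0,0,0,0,0,-1],[0,0,0,0,0,-1],[0,0,0,0,0,-1],[0,0,0,0,0,-1],[0,0,0,0,0,-1],[0,0,0,0,0,-1],[0,0,0,0,0,-1]]'
python3 - <<'E'
from h import *
delta(G+Z*.11,RT)
E
```

```text
clock: 2.1
ee_pos: [0.2592, -0.4421, 0.4161]
tcp_rot: [[-0.049, 0.999, -0.0], [0.999, 0.049, 0.0], [0.0, -0.0, -1.0]]
contact_force: [0.1, -0.2, 0.5]
opening: 0.0854
clock: 2.77
ee_pos: [0.3791, -0.276, 0.4161]
tcp_rot: [[-0.049, 0.999, -0.0], [0.999, 0.049, 0.0], [0.0, -0.0, -1.0]]
contact_force: [1.2, -0.2, 0.2]
opening: 0.0855
clock: 3.43
ee_pos: [0.4681, -0.1344, 0.416]
tcp_rot: [[-0.052, 0.999, -0.001], [0.999, 0.052, 0.001], [0.001, -0.001, -1.0]]
contact_force: [-0.6, -1.0, 0.2]
opening: 0.0851
clock: 4.1
ee_pos: [0.4676, -0.1373, 0.4162]
tcp_rot: [[-0.683, 0.731, -0.0], [0.731, 0.683, -0.0], [0.0, -0.0, -1.0]]
contact_force: [0.2, 0.6, -0.9]
opening: 0.0852
t 4.1 q [-0.4212  0.1551  1.6315 -0.0003  1.3553 -1.1724] p [ 0.4676 -0.1373  0.4162] open 0.08518409232504837 F [ 0.1702  0.5764 -0.8608] M [-0.0018  0.0004  0.0086]
shift units (tool): [-0.2692  1.0644  3.5475] turn units: [-2.5302 -5.3291 -7.0735]
```

```bash
python3 -m crank '[[0,0,0,-0.32,-0.67,-0.88],[0,0,0,-0.32,-0.67,-0.88],[0,0,0,-0.32,-0.67,-0.88],[0,0,0,-0.32,-0.67,-0.88],[0,0,0,-0.32,-0.67,-0.88],[0,0,0,-0.32,-0.67,-0.88],[0,0,0,-0.32,-0.67,-0.88],[0,0,0,-0.31,-0.65,-0.88]]'
python3 - <<'E'
from h import *
delta(G+Z*.08,RT)
for n in("scene","top"):
    cv2.imwrite(f"pics/{n}2.png",cv2.resize(imaging.grab_frame(n)[100:280,180:420,::-1],(800,600)))
E
```

```text
clock: 4.77
ee_pos: [0.4674, -0.1372, 0.4164]
tcp_rot: [[-0.855, 0.175, 0.488], [0.182, 0.983, -0.033], [-0.486, 0.061, -0.872]]
contact_force: [-0.2, -0.2, -0.5]
opening: 0.0854
t 4.7667 q [-0.5254 -0.0105  1.8909  0.3012  0.8179 -2.0616] p [ 0.4674 -0.1372  0.4164] open 0.08537147453950833 F [-0.222  -0.1616 -0.5265] M [0.0155 0.1563 0.0302]
shift units (tool): [1.0044 0.47   5.0602] turn units: [-0.0258  0.063  -0.0299]
```

View pics/scene2.png

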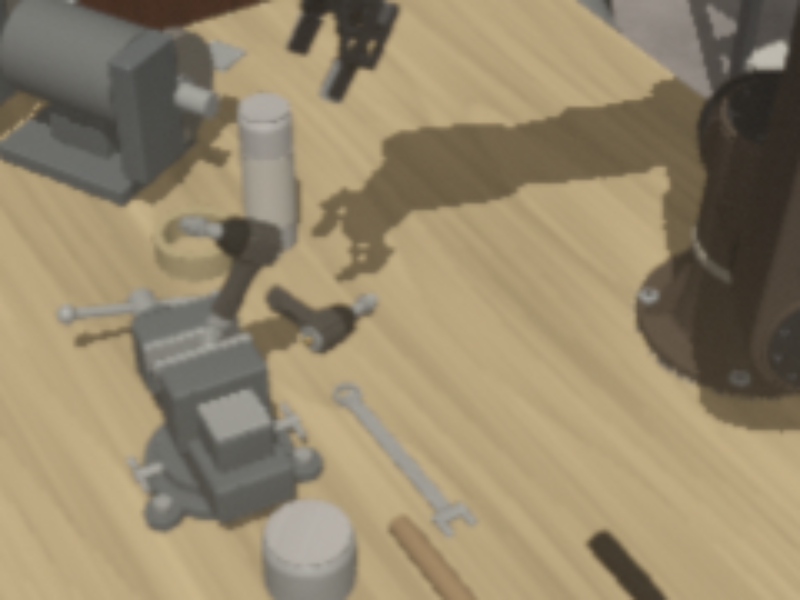

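View pics/top2.png

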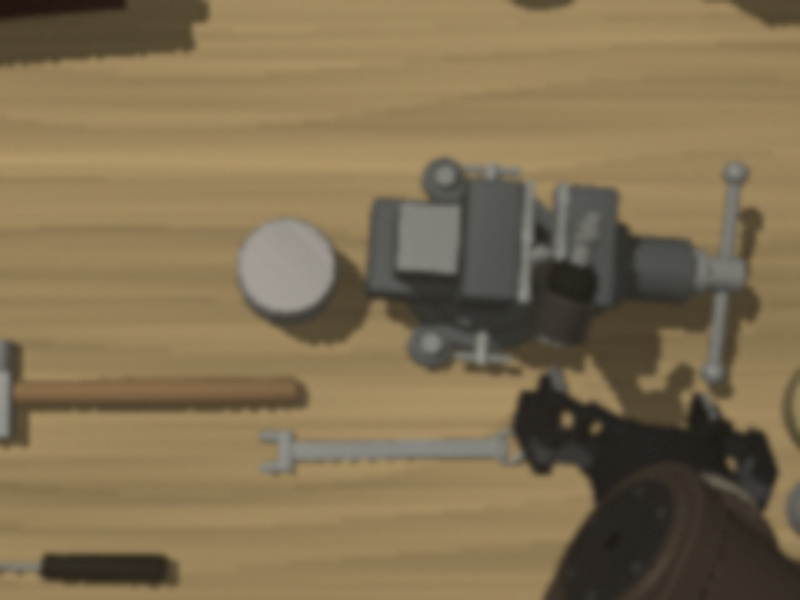

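```bash
python3 -m crank '[[0.35,0.16,0.5,0,0,0],[0.35,0.16,0.5,0,0,0],[0.3,0.15,0.8,0,0.06,0],[0,0,0.8,0,0,0],[0,0,0.8,0,0,0],[0,0,0.8,0,0,0],[0,0,0.8,0,0,0],[0,0,0,0,0,0]]'
python3 - <<'E'
from h import *
delta(G+Z*.006,RT)
f=lambda i:np.clip(255*(i/255.)**0.55,0,255).astype(np.uint8)
for n,(u,v) in(("scene",(215,120)),("top",(300,140))):
    cv2.imwrite(f"pics/{n}3.png",cv2.resize(f(imaging.grab_frame(n)[v:v+90,u:u+100,::-1]),(660,594),interpolation=2))
E
```

```text
clock: 5.53
ee_pos: [0.5011, -0.1269, 0.3172]
tcp_rot: [[-0.86, 0.18, 0.477], [0.19, 0.981, -0.029], [-0.473, 0.065, -0.879]]
contact_force: [-0.1, -0.2, -0.9]
opening: 0.0855
t 5.5333 q [-0.4596  0.1393  2.0022  0.3537  0.5642 -2.0904] p [ 0.5011 -0.1269  0.3172] open 0.08554258190949335 F [-0.0958 -0.2483 -0.8533] M [-0.0012  0.2164  0.0173]
shift units (tool): [-0.0867 -0.0234  3.63  ] turn units: [-0.0135 -0.0944 -0.1121]
```

View pics/scene3.png

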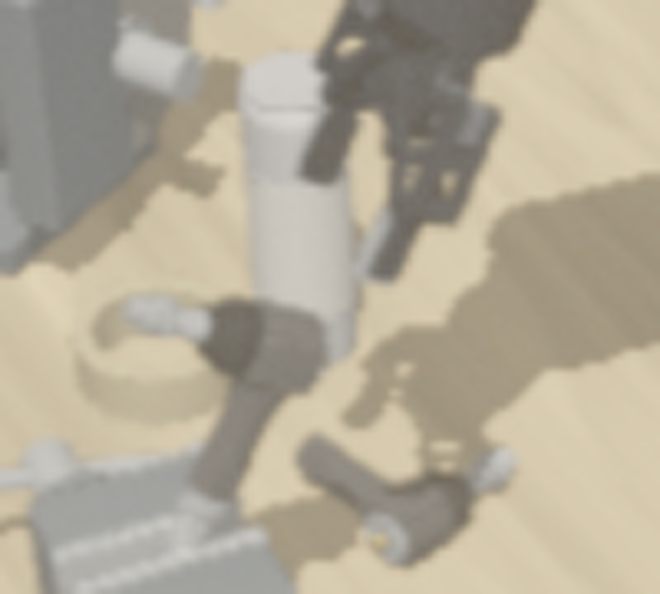

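View pics/top3.png

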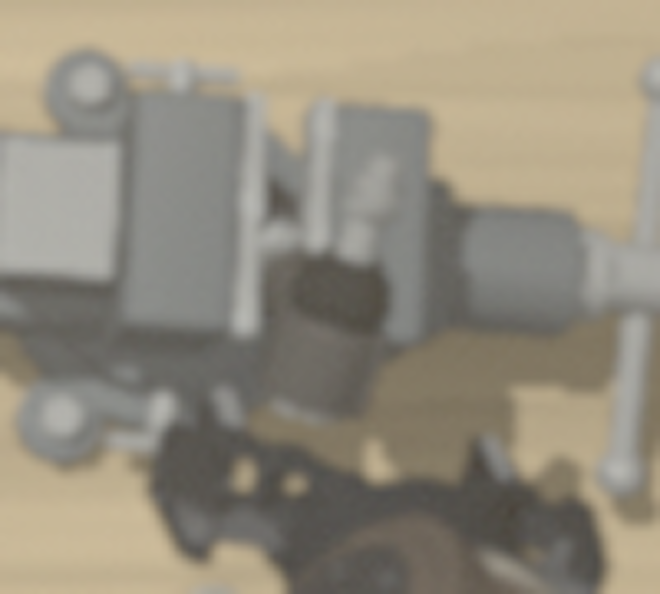

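Run:
```python
from h import *
s=monitor.sense();p,Rc=s["ee_pos"],s["tcp_rot"]
m=p+Rc[:,2]*.02
print("axis err",(np.eye(3)-np.outer(Z,Z))@(m-G))
for e in(.012,.025):
  for y in(.0425,-.0425):
    q=p+Rc@[0,y,e]
    print(y,e,(proj("scene",q)[0]-[215,120])*6.6,(proj("top",q)[0]-[300,140])*6.6)
for k in(-.085,0,.01,.06):print(k,(proj("scene",G+Z*k)[0]-[215,120])*6.6,(proj("top",G+Z*k)[0]-[300,140])*6.6)
print((proj("scene",G-RT[:,0]*.08)[0]-[215,120])*6.6,(proj("top",G-RT[:,0]*.08)[0]-[300,140])*6.6)
for a in(.017,-.017):
  for b in(.02,-.02):
    for k in(.014,-.014):
      q=G+RT@[a,b,k];print(a,b,k,(proj("scene",q)[0]-[215,120])*6.6,(proj("top",q)[0]-[300,140])*6.6)
```

```text
axis err [-0.0002  0.0007 -0.0001]
0.0425 0.012 [361.8237 274.2195] [228.0758 414.2312]
-0.0425 0.012 [306.1138 181.4746] [464.6225 458.1725]
0.0425 0.025 [350.4158 297.7574] [223.898  399.8338]
-0.0425 0.025 [295.4041 204.4352] [457.612 443.339]
-0.085 [205.9837 489.0261] [289.8094 281.0812]
0 [274.3481 346.8069] [320.4394 361.3067]
0.01 [282.6253 329.5755] [324.3475 371.5511]
0.06 [324.7916 241.7531] [344.9785 425.6628]
[124.7969 312.9674] [375.7913 158.4171]
0.017 0.02 0.014 [306.1624 400.2762] [252.3495 379.2065]
0.017 0.02 -0.014 [329.7284 352.276 ] [261.5658 408.2967]
0.017 -0.02 0.014 [280.9284 355.1492] [355.28  397.548]
0.017 -0.02 -0.014 [303.8248 307.6696] [367.035  427.0122]
-0.017 0.02 0.014 [244.1785 386.8501] [274.2241 296.1948]
-0.017 0.02 -0.014 [267.4954 338.1192] [284.1304 323.5564]
-0.017 -0.02 0.014 [219.811  341.4131] [378.4135 315.015 ]
-0.017 -0.02 -0.014 [242.4619 293.2197] [390.9239 342.7748]
```

```bash
sed -i 's/G=np.array.*,-.130,.249\])/G=np.array([.5415,-.1305,.249])/' h.py
python3 -m crank '[[-0.1,0,0.4,0,-0.09,-0.11],[-0.06,0,0.5,0,0,0],[0,0,0.5,0,0,0],[0,0,0.5,0,0,0],[0,0,0.5,0,0,0],[0,0,0.5,0,0,0],[0,0,0.5,0,0,0],[0,0,0,0,0,0]]'
python3 - <<'E'
from h import *
delta(G+Z*.006,RT)
f=lambda i:np.clip(255*(i/255.)**0.55,0,255).astype(np.uint8)
for n,(u,v) in(("scene",(215,120)),("top",(300,140))):
    cv2.imwrite(f"pics/{n}4.png",cv2.resize(f(imaging.grab_frame(n)[v:v+90,u:u+100,::-1]),(660,594),interpolation=2))
E
```

```text
clock: 6.3
ee_pos: [0.5369, -0.1294, 0.2598]
tcp_rot: [[-0.858, 0.169, 0.486], [0.177, 0.984, -0.031], [-0.483, 0.059, -0.874]]
contact_force: [0.0, -0.5, 0.8]
opening: 0.0855
t 6.3 q [-0.4297  0.2674  2.0176  0.4478  0.4138 -2.186 ] p [ 0.5369 -0.1294  0.2598] open 0.08553254699802719 F [ 0.0209 -0.5065  0.7686] M [-0.0433  0.2563  0.0002]
shift units (tool): [ 0.0515 -0.0457  0.2845] turn units: [-0.0121  0.0261 -0.0003]
```

View pics/scene4.png

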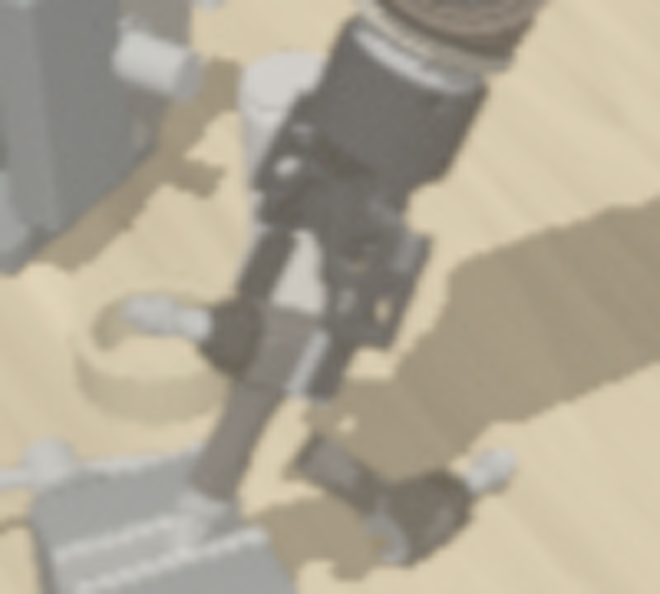

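View pics/top4.png

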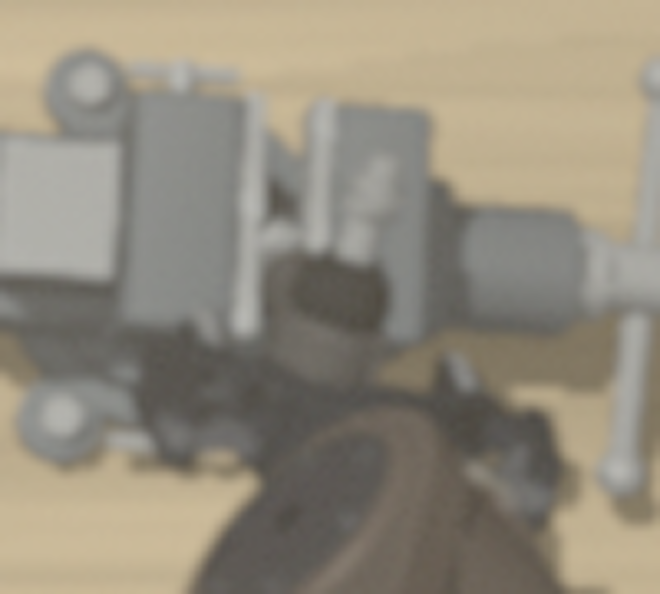

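```bash
python3 -m crank '[[0,-0.04,0.28,0,0,0],[0,0,0,0,0,0],[0,0,0,0,0,0],[0,0,0,0,0,0],[0,0,0,0,0,0],[0,0,0,0,0,0],[0,0,0,0,0,0],[0,0,0,0,0,0]]' -1 20
python3 - <<'E'
from h import *
delta(G+Z*.006,RT)
E
python3 -m crank '[[0,0,0,0,0,0],[0,0,0,0,0,0],[0,0,0,0,0,0],[0,0,0,0,0,0],[0,0,0,0,0,0],[0,0,0,0,0,0]]'
python3 - <<'E'
from h import *
delta(G+Z*.006,RT)
s=monitor.sense();print("F tool",s["tcp_rot"].T@s["contact_force"],"M tool",s["tcp_rot"].T@s["wrist_torque"])
f=lambda i:np.clip(255*(i/255.)**0.55,0,255).astype(np.uint8)
n="scene";u,v=215,120
cv2.imwrite(f"pics/{n}5.png",cv2.resize(f(imaging.grab_frame(n)[v:v+90,u:u+100,::-1]),(660,594),interpolation=2))
E
```

```text
clock: 7.07
ee_pos: [0.5391, -0.1305, 0.2573]
tcp_rot: [[-0.856, 0.17, 0.488], [0.177, 0.984, -0.032], [-0.486, 0.059, -0.872]]
contact_force: [-3.9, 1.9, 6.5]
opening: 0.0407
t 7.0667 q [-0.4298  0.2739  2.0173  0.4576  0.4053 -2.1964] p [ 0.5391 -0.1305  0.2573] open 0.04065185826143751 F [-3.8526  1.9369  6.5055] M [ 0.3653  0.2589 -0.1192]
shift units (tool): [ 0.097  -0.0058  0.1224] turn units: [-0.0187  0.062   0.0022]
clock: 7.57
ee_pos: [0.5391, -0.1304, 0.2573]
tcp_rot: [[-0.856, 0.169, 0.488], [0.176, 0.984, -0.032], [-0.486, 0.059, -0.872]]
contact_force: [-3.6, 1.6, 5.7]
opening: 0.0407
t 7.5667 q [-0.4297  0.274   2.0173  0.4576  0.4053 -2.1964] p [ 0.5391 -0.1304  0.2573] open 0.040702551836354094 F [-3.6224  1.6407  5.7403] M [ 0.2908  0.3305 -0.0978]
shift units (tool): [ 0.0968 -0.0072  0.1204] turn units: [-0.0183  0.0611  0.0032]
F tool [ 0.6024  1.3368 -6.8275] M tool [-0.1431  0.3687  0.2166]
```

View pics/scene5.png

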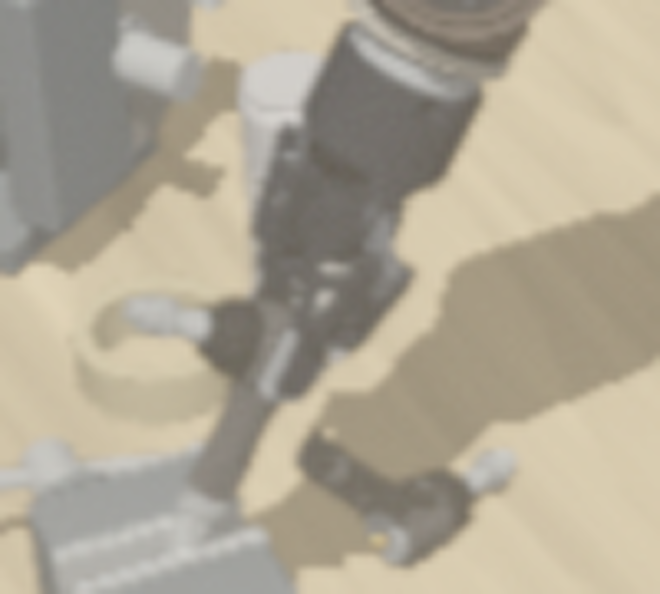

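```bash
cat > m.py <<'E'
from h import *
s=monitor.sense();Rc=s["tcp_rot"]
print("t",s["clock"],"q6",s["joint_positions"][5],"p",s["ee_pos"],"open",s["opening"],"Ftool",Rc.T@s["contact_force"],"Mtool",Rc.T@s["wrist_torque"])
x=RT.T@Rc[:,0];print("tool turned about its z, deg",np.degrees(np.arctan2(x[1],x[0])),"tilt off axis",np.degrees(np.arccos(min(1,-Z@Rc[:,2]))))
E
python3 -m crank '[[0,0,0,0,0,0],[0,0,0,0,0,0],[0,0,0,0,0,0.5],[0,0,0,0,0,0.5],[0,0,0,0,0,0.5],[0,0,0,0,0,0.5],[0,0,0,0,0,0]]' -1 60
python3 m.py
```

```text
clock: 8.2
ee_pos: [0.539, -0.1307, 0.2575]
tcp_rot: [[-0.813, 0.317, 0.488], [0.346, 0.938, -0.033], [-0.468, 0.142, -0.872]]
contact_force: [-7.6, -1.3, 8.3]
opening: 0.0397
t 8.2 q6 -2.0196137733203323 p [ 0.539  -0.1307  0.2575] open 0.03969785174272134 Ftool [  1.819   -2.4414 -10.8813] Mtool [0.5403 0.52   0.2399]
tool turned about its z, deg 10.075314429518377 tilt off axis 0.35217246945916336
```

```bash
python3 -m crank '[[0,0,0,0,0,0.7],[0,0,0,0,0,0.7],[0,0,0,0,0,0.7],[0,0,0,0,0,0.7],[0,0,0,0,0,0.7],[0,0,0,0,0,0.7],[0,0,0,0,0,0.7],[0,0,0,0,0,0]]'
python3 m.py
```

```text
clock: 8.87
ee_pos: [0.5386, -0.1313, 0.2573]
tcp_rot: [[-0.607, 0.627, 0.488], [0.704, 0.709, -0.034], [-0.367, 0.323, -0.872]]
contact_force: [-11.8, -6.2, 8.5]
opening: 0.0398
t 8.8667 q6 -1.5908570759518128 p [ 0.5386 -0.1313  0.2573] open 0.039751930254881086 Ftool [ -0.3331  -9.0225 -12.979 ] Mtool [ 2.4163 -0.1059  0.339 ]
tool turned about its z, deg 34.635981943055114 tilt off axis 0.3716731793662808
```

```bash
python3 -m crank '[[0,-0.03,-0.03,0,0,0.7],[0,-0.03,0,0,0,0.7],[0,-0.02,0,0,0,0.7],[0,0,0,0,0,0.7],[0,0,0,0,0,0.7],[0,0,0,0,0,0.7],[0,0,0,0,0,0.7],[0,0,0,0,0,0]]'
python3 m.py
```

```text
clock: 9.53
ee_pos: [0.5377, -0.1319, 0.2569]
tcp_rot: [[-0.294, 0.822, 0.488], [0.935, 0.354, -0.033], [-0.199, 0.446, -0.872]]
contact_force: [-2.4, -3.1, 2.0]
opening: 0.0396
t 9.5333 q6 -1.171104287471472 p [ 0.5377 -0.1319  0.2569] open 0.03960533504770568 Ftool [-2.5856 -2.1346 -2.801 ] Mtool [ 1.7277 -0.7074  0.3243]
tool turned about its z, deg 59.09004386485347 tilt off axis 0.31112666595379634
```

```bash
python3 -m crank '[[0,-0.02,0,0,0,0.8],[0,-0.02,0,0,0,0.8],[0,0,0,0,0,0.8],[0,0,0,0,0,0.8],[0,0,0,0,0,0.8],[0,0,0,0,0,0.8],[0,0,0,0,0,0.8],[0,0,0,0,0,0]]'
python3 m.py
```

```text
clock: 10.2
ee_pos: [0.5368, -0.1319, 0.2564]
tcp_rot: [[0.125, 0.864, 0.487], [0.992, -0.126, -0.032], [0.034, 0.487, -0.873]]
contact_force: [-3.9, -1.7, 3.8]
opening: 0.0393
t 10.2 q6 -0.6873874561440678 p [ 0.5368 -0.1319  0.2564] open 0.039308227528159 Ftool [-2.0344 -1.2782 -5.1936] Mtool [ 1.6256 -1.0335  0.3114]
tool turned about its z, deg 87.02837700902232 tilt off axis 0.2530998445262975
```

```bash
python3 -m crank '[[0,-0.01,0,0,0,0.8],[0,-0.01,0,0,0,0.8],[0,0,0,0,0,0.8],[0,0,0,0,0,0.8],[0,0,0,0,0,0.8],[0,0,0,0,0,0.8],[0,0,0,0,0,0.8],[0,0,0,0,0,0]]'
python3 m.py
python3 - <<'E'
from h import *
f=lambda i:np.clip(255*(i/255.)**0.55,0,255).astype(np.uint8)
n="scene";u,v=215,120
cv2.imwrite(f"pics/{n}6.png",cv2.resize(f(imaging.grab_frame(n)[v:v+90,u:u+100,::-1]),(660,594),interpolation=2))
E
```

```text
clock: 10.87
ee_pos: [0.5365, -0.1314, 0.2561]
tcp_rot: [[0.515, 0.705, 0.487], [0.817, -0.575, -0.031], [0.258, 0.414, -0.873]]
contact_force: [-4.8, 1.2, 2.5]
opening: 0.039
t 10.8667 q6 -0.20148604126822212 p [ 0.5365 -0.1314  0.2561] open 0.03896660418327407 Ftool [-0.8852 -3.0594 -4.5838] Mtool [ 0.9704 -0.5877  0.3025]
tool turned about its z, deg 114.96506712915317 tilt off axis 0.2258519816898693
```

View pics/scene6.png

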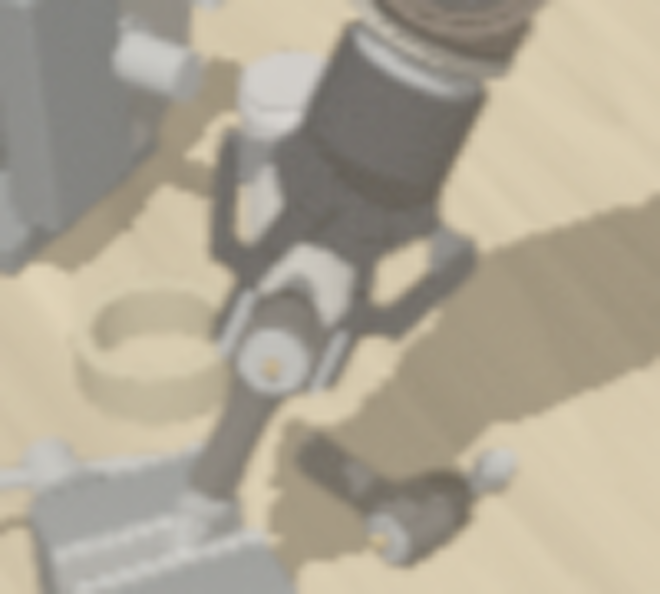

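```bash
python3 -m crank '[[0,-0.02,-0.02,0,0,0.8],[0,-0.02,0,0,0,0.8],[0,0,0,0,0,0.8],[0,0,0,0,0,0.8],[0,0,0,0,0,0.8],[0,0,0,0,0,0.8],[0,0,0,0,0,0.8],[0,0,0,0,0,0]]'
python3 m.py
python3 -m crank '[[0,0,0,0,0,0.9],[0,0,0,0,0,0.9],[0,0,0,0,0,0.9],[0,0,0,0,0,0.9],[0,0,0,0,0,0.9],[0,0,0,0,0,0.9],[0,0,0,0,0,0.9],[0,0,0,0,0,0]]'
python3 m.py
```

```text
clock: 11.58
ee_pos: [0.5359, -0.131, 0.2559]
tcp_rot: [[0.786, 0.381, 0.487], [0.452, -0.892, -0.031], [0.422, 0.245, -0.873]]
contact_force: [-0.4, 3.1, -4.2]
opening: 0.0391
t 11.5833 q6 0.28635799034322196 p [ 0.5359 -0.131   0.2559] open 0.03907627326809949 Ftool [-0.6924 -3.9326  3.3453] Mtool [ 0.3069 -0.5073  0.3093]
tool turned about its z, deg 142.93029772473858 tilt off axis 0.22847808042514484
clock: 12.25
ee_pos: [0.5356, -0.1304, 0.2556]
tcp_rot: [[0.87, -0.085, 0.486], [-0.08, -0.996, -0.03], [0.487, -0.013, -0.873]]
contact_force: [-0.5, 7.1, -4.4]
opening: 0.039
t 12.25 q6 0.8362183683428251 p [ 0.5356 -0.1304  0.2556] open 0.03902512379511433 Ftool [-3.109  -6.9935  3.3861] Mtool [ 0.1447 -0.8015  0.312 ]
tool turned about its z, deg 174.41775817477807 tilt off axis 0.15058560514062921
```

```bash
python3 -m crank '[[0,-0.03,0,0,0,0.5],[0,-0.02,0,0,0,0.5],[0,0,0,0,0,0],[0,0,0,0,0,0]]'
python3 m.py
python3 - <<'E'
from h import *
f=lambda i:np.clip(255*(i/255.)**0.55,0,255).astype(np.uint8)
for n,(u,v) in(("scene",(215,120)),("top",(300,140))):
    cv2.imwrite(f"pics/{n}7.png",cv2.resize(f(imaging.grab_frame(n)[v:v+90,u:u+100,::-1]),(660,594),interpolation=2))
E
```

```text
clock: 12.58
ee_pos: [0.5357, -0.13, 0.2557]
tcp_rot: [[0.859, -0.158, 0.486], [-0.164, -0.986, -0.031], [0.485, -0.053, -0.873]]
contact_force: [-1.9, 3.0, -6.3]
opening: 0.0395
t 12.5833 q6 0.9236624072209826 p [ 0.5357 -0.13    0.2557] open 0.03952685544991706 Ftool [-5.2157 -2.3505  4.5165] Mtool [-0.516  -1.1949  0.2212]
tool turned about its z, deg 179.2585851023938 tilt off axis 0.1903579682885284
```

View pics/scene7.png

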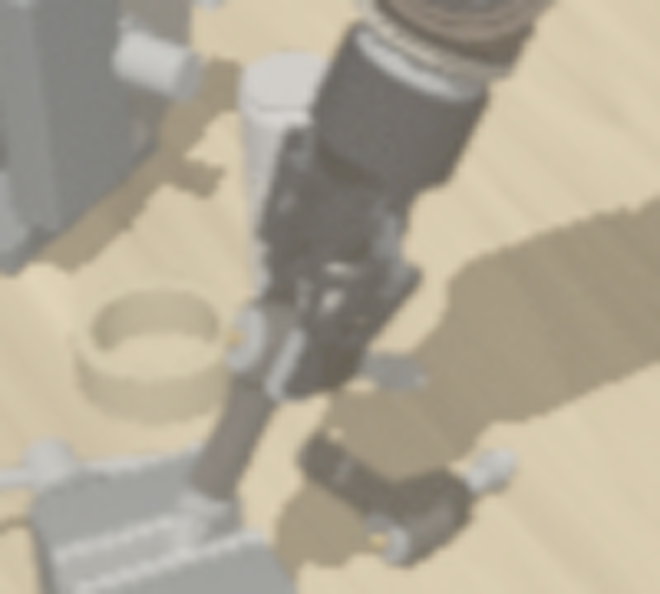

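```bash
python3 -m crank '[[0,0,0,0,0,0],[0,0,0,0,0,0],[0,0,0,0,0,0],[0,0,0,0,0,0],[0,0,0,0,0,0],[0,0,0,0,0,0],[0,0,0,0,0,0],[0,0,0,0,0,0]]' 1
python3 -m crank '[[0,0,-0.4,0,0,0],[0,0,-0.6,0,0,0],[0,0,-0.8,0,0,0],[0,0,-1,0,0,0],[0,0,-1,0,0,0],[0,0,-1,0,0,0],[0,0,-1,0,0,0],[0,0,0,0,0,0]]'
python3 m.py
python3 - <<'E'
from h import *
f=lambda i:np.clip(255*(i/255.)**0.55,0,255).astype(np.uint8)
for n,(u,v) in(("scene",(215,120)),("top",(300,140))):
    cv2.imwrite(f"pics/{n}8.png",cv2.resize(f(imaging.grab_frame(n)[v:v+90,u:u+100,::-1]),(660,594),interpolation=2))
E
```

```text
clock: 13.35
ee_pos: [0.5362, -0.1303, 0.2565]
tcp_rot: [[0.858, -0.162, 0.488], [-0.168, -0.985, -0.032], [0.486, -0.054, -0.872]]
contact_force: [0.3, -0.9, 0.3]
opening: 0.0854
clock: 14.02
ee_pos: [0.4785, -0.1266, 0.3618]
tcp_rot: [[0.855, -0.162, 0.492], [-0.167, -0.985, -0.035], [0.491, -0.052, -0.87]]
contact_force: [-0.5, -1.4, 0.3]
opening: 0.0858
t 14.0167 q6 1.0455693025433543 p [ 0.4785 -0.1266  0.3618] open 0.08578508997108264 Ftool [-0.0084  1.3929 -0.4503] Mtool [-0.0299 -0.2339 -0.0363]
tool turned about its z, deg 179.42876333829724 tilt off axis 0.6197606870423843
```

View pics/scene8.png

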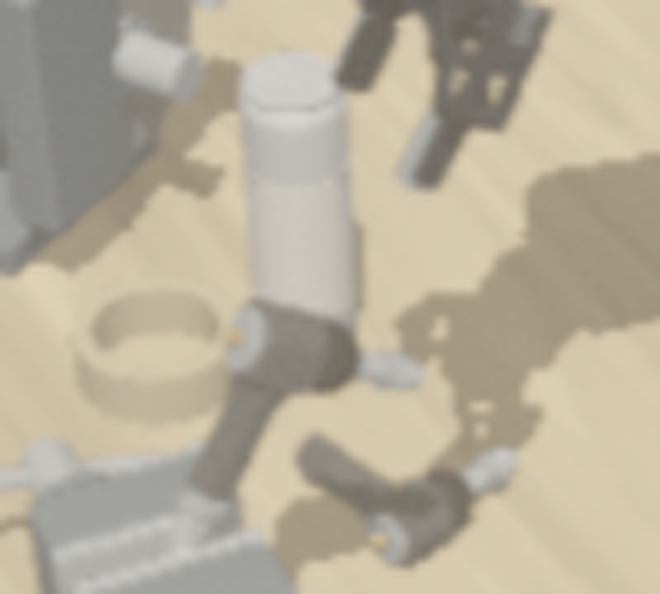

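View pics/top8.png

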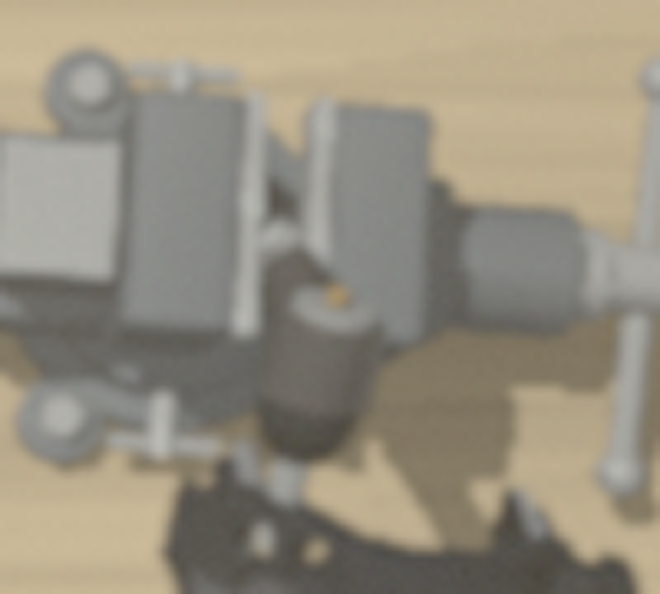

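Run:
```python
from h import *
G2=np.array([.5385,-.1303,.2495])
def hit(p):
    o,d=ray("scene",p);return o+d*((G2-o)@Z)/(d@Z)
a=hit((215+127/6.6,120+303/6.6));b=hit((215+422/6.6,120+377/6.6))
for h in(a,b):
    v=RT.T@(h-G2);print(h,np.linalg.norm(h-G2),np.degrees(np.arctan2(v[1],v[0])))
d=b-a;v=RT.T@d;print("chord",np.linalg.norm(d),np.degrees(np.arctan2(v[1],v[0])))
A=cv2.imread("pics/scene0.png");B=imaging.grab_frame("scene")[:,:,::-1]
df=cv2.absdiff(A,B).max(2);cv2.imwrite("pics/diff.png",df*3)
```

```text
[ 0.604  -0.1518  0.2865] 0.07827173401090262 -174.24516562920755
[ 0.4674 -0.116   0.2097] 0.08279438615514219 -0.2198575952650895
chord 0.16084741511827563 2.683529245890917
```

View pics/diff.png

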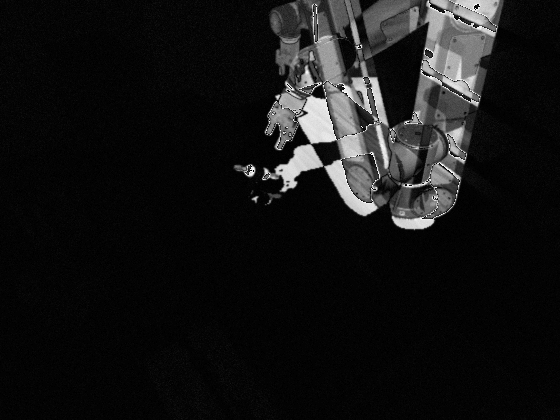

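```bash
python3 -m crank '[[0,0,0,0,0,0],[0,0,0,0,0,0],[0,0,0,0,0,0]]'
python3 - <<'E'
from workcell import job
print(job.close_job())
E
```

```text
clock: 14.42
ee_pos: [0.4796, -0.1265, 0.3569]
tcp_rot: [[0.858, -0.162, 0.487], [-0.168, -0.985, -0.031], [0.485, -0.055, -0.873]]
contact_force: [-0.3, -0.5, -0.3]
opening: 0.0855
the job is handed in; nothing more can be done
None
```

The tie rod end is slackened by about half a turn, and I've let go of it and handed the job in at 14.4 s. I gripped it by the housing flats from its free end and turned it clockwise (seen from the ball end) in one grasp. I then opened the gripper and backed off about 12 cm along the thread axis.

- **Angle:** the tool turned 179° about the thread axis. In the scene picture the stud tip moved 161 mm, about twice its 80 mm radius, which fits half a turn. A rougher single-view estimate gave about 174°, which agrees within my pixel-reading error. The end's starting angle (0 to 0.06 rad) was not measured, so the angle from tight could be up to 0.06 rad more.
- **Forces:** the highest wrist-force reading I took during the turn was about 16 N, and it was about zero after release.
- **Other things on the bench:** comparing pictures from before and after shows changes only at the arm, its shadow and the tie rod end. The arm hid part of the view.

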